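# Make up a casting charge on the spring scale and shut its lid

### The job

Make up the casting charge: stand brass slugs from the black tray, one at a time, upright on the spring scale's pan beside the white crucible until the red needle comes to rest inside the green band, and leave the slugs you do not need standing in the tray. Then lower the blue-framed lid, without slamming or forcing it, and press its front edge down past the stiff catch until it is fully home. Leave the crucible standing on the pan and the block, jar and brush where they are.

Things in the scene. Friction and masses are not known exactly. Their poses are not given: they have to be found in the camera images.
- case: grey metal case of the spring scale, fixed to the bench. Origin: on the bench under the centre of its open tub; x points to the hinge side (away from the robot), y along the hinge, z up. Tub outside 150 (x) by 170 (y) by 70 mm high, walls 6 mm; in front of it (towards -x) a deck 40 mm high, 120 mm wide, out to x = -175 mm, with a white dial of 46 mm radius centred at (-125, 0) mm
- pan: steel weighing pan inside the tub, 116 (x) by 136 (y) mm with a 4 mm rim. Origin: centre of its upper surface, 30 mm above the bench when empty; it sinks level on a spring of 250 N/m (39 mm/kg, at most 15 mm) and comes to rest within 0.6 s. Axes as the case. The crucible stands at (22, 0) mm; (-22, +30) and (-22, -30) mm are free for slugs
- needle (a joint): red dial needle, coupled to the pan: 0 rad (pointing to case +x) for an empty pan, turning clockwise seen from above by 0.2 rad per mm that the pan sinks (about 0.6 rad per slug, up to 3.0 rad). The green band runs from 1.68 to 2.42 rad. At the start it reads 0.5 to 1.6 rad; one or two slugs are needed, which differs from time to time
- lid (a joint): lid hinge: 0 rad is fully shut (level), 1.57 upright; starts open at 1.62 to 1.8, leaning away from the robot. Its friction (0.26 N m) holds it where it is left. The sprung catch resists from about 0.085 to 0.045 rad, with up to 9 N at 140 mm from the hinge (more, nearer the hinge); below that it goes easily, but stays ajar wherever it is left: follow it down to the solid stop at 0
- lid_panel: flat lid, blue frame with a clear window. Origin on the hinge axis; at joint 0 its axes are those of the case; with the lid shut it reaches from x = -3 to -153 mm, is 170 mm wide (y) and lies between z = 0 and 8 mm (z = 8 is its outer face, which looks away from the robot when open). A steel catch tab 30 mm wide stands 13 mm out in front of its front edge
- lid_hinge (a point): on the hinge axis in mid-width, at the top of the tub's far wall: case (75, 0, 70) mm
- lid_front (a point): middle of the lid's front edge, on its outer face; 153 mm from the hinge
- tray: black plastic tray fixed to the bench, 75 (x) by 165 (y) by 12 mm, floor and walls 4 mm thick; origin on the bench under its centre. The three slugs stand along its y axis, about 50 mm apart
- slug1: brass slug: round foot 26 mm across and 16 mm high with a round stem (sprue) 12 mm across above it to 36 mm height; 72 to 88 g. Origin: centre of the underside, z up
- slug2: another such brass slug
- slug3: another such brass slug
- crucible: white closed ceramic crucible standing on the pan, 40 mm across, 34 mm high, of unknown weight (70 to 200 g). Origin: centre of the underside
- bench_block: bystander: loose steel bench block, 90 by 90 by 22 mm, origin centre of the underside
- flux_jar: bystander: loose jar with red cap, 48 mm across, 60 mm high, origin centre of the underside
- bench_brush: bystander: loose bench brush lying on the bench, handle to its -x

How it is judged:
By the outcome, as a careful person would: the job done as asked, in the order asked, and still so for the second after the job is handed in, with the robot touching nothing.
It also fails if it takes over 72 s, if anything falls off the work surface, if the arm or the gripper's body presses on something with over 40 N, if the wrist force passes 120 N, or if a joint passes its speed limit or range.

### The arm

A 6-joint arm with a two-finger parallel gripper is mounted at the origin on the work surface. World frame = base frame: x ahead of the robot, y to its left, z up, the work surface at z = 0. Lengths are in m, angles in rad, forces in N, time in s.
With the tool pointing down it reaches from about 0.225 to 0.875 m from the base axis. Payload 3.4 kg.
Tool frame: the origin (TCP) lies between the finger pads; the fingertips stand 8 mm ahead of it and the grasp point (between the pads) lies 11 mm behind it; z points along the fingers, y is the line along which they close (so a half turn about z gives the same grasp; the last joint's range is limited). The gripper opens to 85 mm and grips with 20 to 120 N. Pads are 22 mm wide; open, the fingers measure 114 mm over their backs; the gripper's body (76 mm by 85 mm) begins 54 mm behind the grasp point. The pads swing forward as they close: fully open they stand 13 mm farther back than shut.
Start: joints at [-1.237, 0.276, 1.505, -0, 1.361, -0.121], TCP at [0.253, -0.517, 0.239] pointing down, gripper open.
Joint ranges: [-2.89, 2.89], [-0.75, 2.08], [0.22, 2.7], [-1.18, 4.32], [0.11, 2.71], [-2.7, 2.7]. Speed limits (rad/s): [2.57, 2.57, 3.14, 3.14, 3.14, 3.14].

### API

Orientations are given as a unit quaternion [w, x, y, z].
In Python, from rig import manip, optics, finder gives the robot as it stands.
- The arm moves only by the tool servo_tool, never from a script. Its argument "increments" is a list of rows, each a list of 7 numbers: the shift along the tool's x, y, z in cm, then the turn, a rotation vector about the tool's x, y, z in degrees, then the closure, from -1 (fully open) to 1 (shut). In form: [[x, y, z, rx, ry, rz, gripper], ...]. A call has exactly 5 rows; each row shifts and turns the commanded pose from where the row before left it, along the tool's axes as they then stand; what a row does not reach is not made up. A row lasts 1/10 s, in which the tool goes at most 50 mm and 8.59 degrees, less where a joint would pass 70% of its speed; a pose out of reach is approached as far as the arm can. A call is refused whole if a number of a shift passes 5 or a number of a turn 8.59, either way. A call with a gripper value outside its range is refused whole. The fingers move at their own pace and stop on an object; "squeeze" is the grip in N (left out, the last holds). Time passes only in rows, so rows that do not move let the fingers close, or fill a call up. It gives the time, the measured TCP pose, the force, the opening and the grip force at its end, in the units of the state.
- manip.get_state(): the state, without advancing time (a new reading comes with each control period).
- optics.get_image(name): name is "scene" or "top" or "wrist"; returns the picture (384x512x3 uint8, red, green, blue); there is no depth.
- optics.get_calibration(name): a dict with "fov_y" (degrees; the focal length in pixels is half the picture's height over the tangent of half this angle, whatever the lens; pixels are square), "cx", "cy" (the principal point, pixels), "dist_coeffs" ([k1, k2, p1, p2, k3] as OpenCV has them; the pictures are not rectified), "world_to_cam" (4x4, takes a point from world to camera coordinates). Camera axes: x right, y down, z forward; pixel columns grow to the right and rows downward; lengths in m; the calibration is good to about 2 mm. A picture is of the moment at which its call begins: read the wrist's pose just before it. get_calibration takes no time and is no camera call; for the wrist camera it gives the pose at the moment of the call.
- manip.sign_off(): hands the job in; it is judged then, once.
Trained networks look in the newest picture that a camera, given by its name, has taken for a name from the list of things; names that differ only in an ending like _2 or _b are one class to them, and where a whole thing is asked for, a point or a joint stands for the part that bears it (a point fixed in the world has none). Each returns a list of dicts, best first, with "p" (0 to 1); they miss things now and then, are a little off and sometimes report something else, mostly with a low value. They report only what shows in the picture. A call takes as long as a camera call.
- finder.silhouettes(label, camera): "region" (384x512 bool, what is visible of it) and "box" ([centre column, centre row, width, height] in pixels, round what is visible of it).
- finder.tip_of(label, camera): "at" ([column, row] in pixels: a listed point, or the origin of a listed thing).
The state is a dict: "clock": time; "qpos": joint angles; "qd": joint speeds; "effort": joint torques, N m; "position": TCP position; "ee_rot": TCP orientation; "contact_force": force on the tool from outside, world axes, zero at the start; "moment": the same for the moment, N m; "width": finger opening in m; "gripper_force": force on a finger pad.
Only numpy, scipy, OpenCV 4.12 (cv2) and the standard library are available. Lean on these libraries where they do the work, as an engineer would, in place of code of your own. Each camera call takes 0.05 s, during which the arm holds its last target. There are 200 camera calls.

## Working session

There is one attempt and no reset: what is moved stays moved. The work goes in short steps, Python scripts to look and compute and a tool call to move; the robot and the scene stay as the last step left them, time stands still between calls to the robot, and variables do not carry over. Pictures are saved under pics/ and viewed, at most 10 in all, crops included, and the job is handed in when it is done.

Besides the shell and the picture viewer there is one more tool, called by a JSON object that holds its "op" and its "data", one argument or row to a line. servo_tool: Moves the arm, as the interface text tells. Its arguments: {"type":"object","properties":{"increments":{"type":"array","items":{"type":"array","items":{"type":"number"}}},"squeeze":{"type":"number"}},"required":["increments"]}

```bash
ls; mkdir -p pics
cat > h.py <<'E'
import numpy as np, cv2
from rig import manip, optics, finder
def K(c):
    f=192/np.tan(np.radians(c["fov_y"])/2)
    return np.array([[f,0,c["cx"]],[0,f,c["cy"]],[0,0,1.]])
def ray(c,px):
    u=cv2.undistortPoints(np.array([[px]],float),K(c),np.array(c["dist_coeffs"],float))[0,0]
    T=np.array(c["world_to_cam"]);R=T[:3,:3];o=-R.T@T[:3,3];d=R.T@np.array([u[0],u[1],1.])
    return o,d/np.linalg.norm(d)
def onz(c,px,z):
    o,d=ray(c,px);return o+d*(z-o[2])/d[2]
def tri(rs):
    A=np.zeros((3,3));b=np.zeros(3)
    for o,d in rs:
        P=np.eye(3)-np.outer(d,d);A+=P;b+=P@o
    p=np.linalg.solve(A,b)
    return p,[np.linalg.norm((np.eye(3)-np.outer(d,d))@(p-o)) for o,d in rs]
def proj(c,p):
    T=np.array(c["world_to_cam"]);r,_=cv2.Rodrigues(T[:3,:3])
    return cv2.projectPoints(np.array([p],float),r,T[:3,3],K(c),np.array(c["dist_coeffs"],float))[0][0,0]
def save(n,im): cv2.imwrite("pics/"+n,im[:,:,::-1])
E
python3 - <<'E'
from h import *
np.set_printoptions(precision=4,suppress=True)
s=manip.get_state();print(s["position"],s["ee_rot"],s["width"],s["contact_force"],s["clock"])
ims=[optics.get_image(n) for n in("scene","top")]
save("a.png",ims[0]);save("b.png",ims[1])
for n in("scene","top"):
    c=optics.get_calibration(n);print(n,c["fov_y"],ray(c,(256,192)))
    for l in("case","pan","tray","slug1","crucible","lid_hinge","lid_front","needle","bench_block","flux_jar","bench_brush"):
        t=finder.tip_of(l,n);print(l,[(np.round(x["at"],1),round(x["p"],2)) for x in t[:4]])
print(manip.get_state()["clock"])
E
```

```text
pics
[ 0.2524 -0.5161  0.2384] [-0.0009  0.9743  0.2255 -0.0001] 0.08530577051851536 [-0.8769 -0.0619 -0.7271] 0.0
scene 47.09312978816837 (array([ 1.2229, -0.6419,  0.8358]), array([-0.5836,  0.5259, -0.6188]))
case [(array([261.2, 204.5]), 0.96)]
pan [(array([261.6, 200.3]), 0.65)]
tray [(array([161.1, 259.5]), 0.72)]
slug1 [(array([181.2, 247.5]), 0.49), (array([153. , 268.8]), 0.48), (array([164.5, 255.3]), 0.44)]
crucible []
lid_hinge [(array([281.6, 197.9]), 0.98)]
lid_front [(array([294.5, 158.6]), 0.67), (array([181.2, 322.5]), 0.34)]Traceback (most recent call last):
  File "<stdin>", line 9, in <module>
ValueError: it knows: bench_block, bench_brush, case, crucible, flux_jar, lid_front, lid_hinge, lid_panel, pan, slug, tray
```

```bash
python3 - <<'E'
from h import *
np.set_printoptions(precision=4,suppress=True)
im=optics.get_image("top")
P={}
for n in("scene","top"):
    c=optics.get_calibration(n);print(n,c["fov_y"],ray(c,(256,192)))
    for l in("case","pan","tray","slug","crucible","lid_hinge","lid_front","bench_block","flux_jar","bench_brush"):
        t=finder.tip_of(l,n);print(l,[(np.round(x["at"],1),round(x["p"],2),onz(c,x["at"],{"tray":0,"slug":.004,"case":0,"lid_hinge":.07,"pan":.025,"crucible":.025}.get(l,0))[:2]) for x in t[:4]])
        if t:P[n,l]=ray(c,t[0]["at"])
for l in("case","pan","tray","lid_hinge","lid_front","crucible"):
    if("scene",l) in P and ("top",l) in P: print(l,tri([P["scene",l],P["top",l]]))
print(manip.get_state()["clock"])
E
python3 -c "
import cv2,numpy as np
a=cv2.imread('pics/a.png');b=cv2.imread('pics/b.png')
cv2.imwrite('pics/c.png',cv2.resize(a,(800,600)));cv2.imwrite('pics/d.png',cv2.resize(b,(800,600)))"
```

```text
scene 47.09312978816837 (array([ 1.2229, -0.6419,  0.8358]), array([-0.5836,  0.5259, -0.6188]))
case [(array([261.2, 204.5]), 0.96, array([0.4893, 0.0397]))]
pan [(array([261.6, 200.3]), 0.65, array([0.4981, 0.0331]))]
tray [(array([161.1, 259.5]), 0.72, array([ 0.4777, -0.2991]))]
slug [(array([181.2, 247.5]), 0.49, array([ 0.4805, -0.2384])), (array([153. , 268.8]), 0.48, array([ 0.4945, -0.3329])), (array([164.5, 255.3]), 0.44, array([ 0.4747, -0.2863]))]
crucible []
lid_hinge [(array([281.6, 197.9]), 0.98, array([0.5679, 0.0435]))]
lid_front [(array([294.5, 158.6]), 0.67, array([0.3871, 0.288 ])), (array([181.2, 322.5]), 0.34, array([ 0.6704, -0.3701]))]
bench_block [(array([309.1, 163.8]), 0.74, array([0.4416, 0.3016]))]
flux_jar [(array([367.8, 192. ]), 0.69, array([0.6666, 0.3221]))]
bench_brush [(array([181.2, 323.2]), 0.85, array([ 0.6719, -0.3711]))]
top 42.13971945010898 (array([0.4736, 0.0154, 1.3388]), array([ 0.0432, -0.0419, -0.9982]))
case [(array([223.7, 210.5]), 0.72, array([0.481 , 0.0455]))]
pan [(array([223.8, 204.1]), 0.59, array([0.4977, 0.0448])), (array([222
[... 618 characters left out ...]
ar [(array([119.3, 144.8]), 0.64, array([0.6556, 0.3304]))]
bench_brush [(array([378.8, 141. ]), 0.76, array([ 0.675 , -0.3773]))]
case (array([ 0.4815,  0.0461, -0.0085]), [np.float64(0.000630277702495049), np.float64(0.000630277702495065)])
pan (array([0.495 , 0.0418, 0.0185]), [np.float64(0.004276693715944089), np.float64(0.004276693715944072)])
tray (array([ 0.4644, -0.2956, -0.0129]), [np.float64(0.0025159222877039478), np.float64(0.0025159222877038537)])
lid_hinge (array([0.5562, 0.0503, 0.0591]), [np.float64(0.0037770498655179266), np.float64(0.0037770498655178186)])
lid_front (array([0.6086, 0.041 , 0.2217]), [np.float64(0.0004421328479675727), np.float64(0.0004421328479676728)])
1.5
```

View pics/c.png

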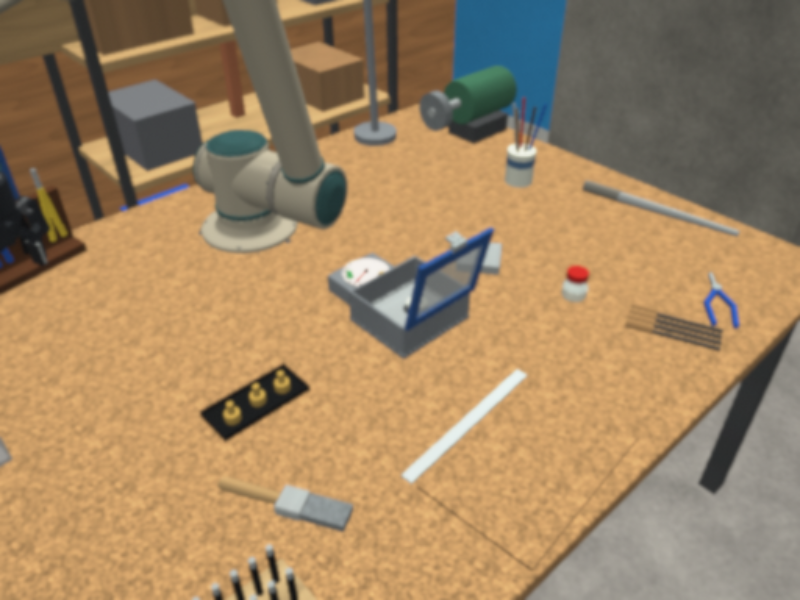

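View pics/d.png

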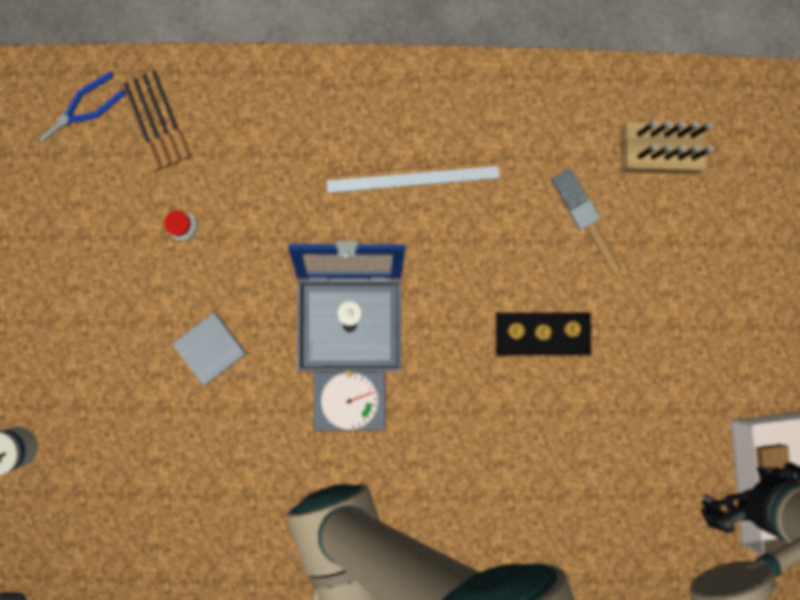

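Scene: the case stands at about (0.48, 0.045) with axes near the world's. The needle reads about 1.25 rad, so probably one slug is needed. The tray is to the right, with slugs at y ≈ -0.24, -0.29 and -0.335. I'll move over the tray.

{"op": "servo_tool", "data": {
  "increments": [
    [2.7,-1.2,0,0,0,0,-1],
    [2.7,-1.2,0,0,0,0,-1],
    [2.7,-1.2,0,0,0,0,-1],
    [2.7,-1.2,0,0,0,0,-1],
    [2.7,-1.2,0,0,0,0,-1]
  ]
}}

```text
clock: 2.0
position: [0.3481, -0.4025, 0.2394]
ee_rot: [0.0, 0.974, 0.225, 0.0]
contact_force: [0.5, -0.4, -0.5]
width: 0.0852
gripper_force: 0.0
```

{"op": "servo_tool", "data": {
  "increments": [
    [2.7,-1.2,0,0,0,0,-1],
    [2.7,-1.2,0,0,0,0,-1],
    [2.7,-1.2,0,0,0,0,-1],
    [2.7,-1.2,0,0,0,0,-1],
    [2.7,-1.2,0,0,0,0,-1]
  ]
}}

```text
clock: 2.5
position: [0.4431, -0.2892, 0.2394]
ee_rot: [0.0, 0.974, 0.225, 0.0]
contact_force: [-0.2, 0.3, -0.0]
width: 0.0856
gripper_force: 0.0
```

{"op": "servo_tool", "data": {
  "increments": [
    [0,0,0,0,0,-8,-1],
    [0,0,0,0,0,-8,-1],
    [0,0,0,0,0,-8,-1],
    [0,0,0,0,0,-8,-1],
    [0,0,0,0,0,-8,-1]
  ]
}}

```text
clock: 3.0
position: [0.4425, -0.2901, 0.2394]
ee_rot: [0.0, 0.837, 0.548, -0.0]
contact_force: [0.3, -0.7, 0.5]
width: 0.0854
gripper_force: 0.0
```

{"op": "servo_tool", "data": {
  "increments": [
    [0,0,0,0,0,-8,-1],
    [0,0,0,0,0,-8,-1],
    [0,0,0,0,0,-8,-1],
    [0,0,0,0,0,0,-1],
    [0,0,0,0,0,0,-1]
  ]
}}

```text
clock: 3.5
position: [0.4424, -0.2902, 0.2393]
ee_rot: [0.0, 0.708, 0.706, -0.0]
contact_force: [-0.6, 0.5, 0.4]
width: 0.0853
gripper_force: 0.0
```

Run:
```python
from h import *
np.set_printoptions(precision=4,suppress=True)
im=optics.get_image("wrist");c=optics.get_calibration("wrist");save("w1.png",im)
print(c["fov_y"],ray(c,(256,192)))
for l in("slug","tray"):
    for x in finder.tip_of(l,"wrist")[:4]: print(l,x["at"],x["p"],onz(c,x["at"],.004 if l=="slug" else 0))
for x in finder.silhouettes("slug","wrist")[:4]: print(x["box"],x["p"])
# stems/top: bright brass mask
c2=optics.get_calibration("top");optics.get_image("top")
for x in finder.silhouettes("slug","top")[:4]: print("top",x["box"],x["p"],onz(c2,x["box"][:2],.02))
```

```text
69.58413400928148 (array([ 0.4445, -0.215 ,  0.3741]), array([-0.0187, -0.2876, -0.9576]))
slug [290.3, 126.5] 0.79 [ 0.4826 -0.2368  0.004 ]
slug [284.8, 163.8] 0.71 [ 0.4765 -0.2863  0.004 ]
slug [287.9, 202.0] 0.63 [ 0.4823 -0.341   0.004 ]
tray [284.8, 166.9] 0.86 [ 0.477  -0.2913  0.    ]
[285.9, 165.8, 14.7, 15.6] 0.86
[291.9, 130.3, 20.5, 22.0] 0.58
[291.7, 202.0, 17.2, 21.2] 0.55
top [365.8, 211.8, 10.5, 11.9] 0.5 [ 0.4805 -0.3347  0.02  ]
```

View pics/w1.png

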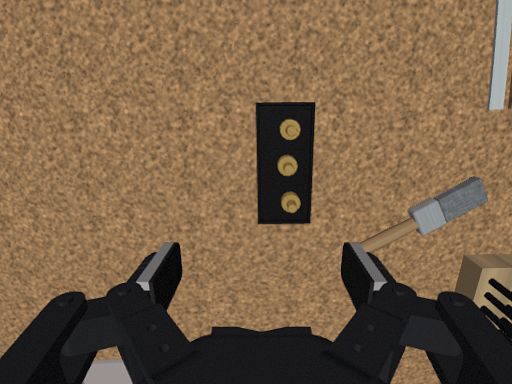

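The wrist view shows the tray at about (258–314, 103–222) with slugs at (290,129), (287,166) and (291,203). I'll go closer to the +y slug.

{"op": "servo_tool", "data": {
  "increments": [
    [0.2,0.8,2,0,0,0,-1],
    [0.2,0.8,2,0,0,0,-1],
    [0.2,0.8,2,0,0,0,-1],
    [0.2,0.8,2,0,0,0,-1],
    [0.2,0.8,2,0,0,0,-1]
  ]
}}

```text
clock: 4.3
position: [0.4828, -0.2801, 0.1386]
ee_rot: [0.0, 0.707, 0.707, -0.0]
contact_force: [0.6, 0.1, 0.0]
width: 0.0853
gripper_force: 0.0
```

{"op": "servo_tool", "data": {
  "increments": [
    [0,0,0,0,0,0,-1],
    [0,0,0,0,0,0,-1],
    [0,0,0,0,0,0,-1],
    [0,0,0,0,0,0,-1],
    [0,0,0,0,0,0,-1]
  ]
}}

```text
clock: 4.8
position: [0.4826, -0.2805, 0.1403]
ee_rot: [0.001, 0.707, 0.707, 0.0]
contact_force: [-0.1, 0.7, -0.9]
width: 0.0856
gripper_force: 0.0
```

Run:
```python
from h import *
np.set_printoptions(precision=4,suppress=True)
im=optics.get_image("wrist");c=optics.get_calibration("wrist");save("w2.png",im)
print(manip.get_state()["position"],ray(c,(256,192)))
for x in finder.tip_of("slug","wrist")[:4]: print(x["at"],x["p"],onz(c,x["at"],.004))
for x in finder.silhouettes("slug","wrist")[:4]: print(x["box"],x["p"])
for z in(.004,.02,.04): print(z,[proj(c,(.482,y,z)) for y in(-.237,-.287,-.336)])
cv2.imwrite("pics/w2c.png",cv2.resize(im[0:250,150:400,::-1],None,fx=2.4,fy=2.4,interpolation=cv2.INTER_CUBIC))
```

```text
[ 0.4825 -0.2805  0.1401] (array([ 0.4842, -0.2052,  0.2748]), array([-0.0171, -0.2885, -0.9573]))
[254.5, 193.6] 0.95 [ 0.4779 -0.2885  0.004 ]
[260.7, 239.2] 0.71 [ 0.4843 -0.3402  0.004 ]
[256.2, 142.5] 0.66 [ 0.4798 -0.2366  0.004 ]
[260.6, 145.4, 30.8, 28.1] 0.9
[262.1, 243.6, 26.4, 30.0] 0.88
[255.7, 196.3, 22.3, 24.7] 0.86
0.004 [array([258.4832, 142.9205]), array([258.5244, 192.1617]), array([258.5673, 235.7029])]
0.02 [array([258.3403, 144.9834]), array([258.392 , 196.9379]), array([258.4451, 242.5685])]
0.04 [array([258.1353, 147.943 ]), array([258.2039, 203.7337]), array([258.2728, 252.2574])]
```

View pics/w2c.png

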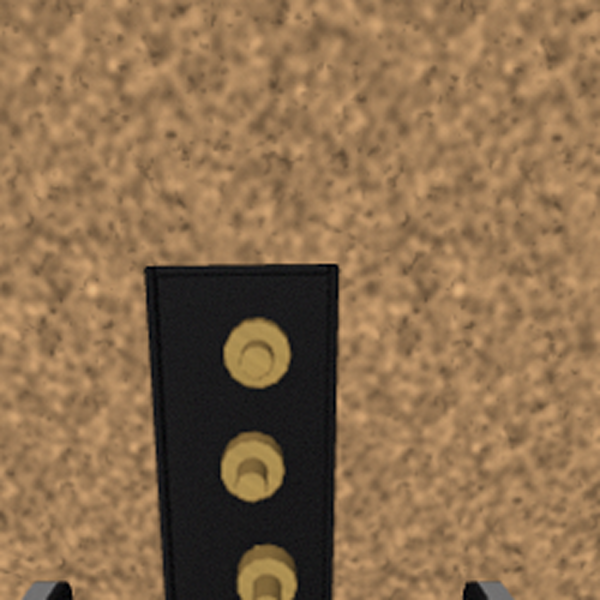

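The close-up shows the stem top of the +y slug at about (256.7,149.2). That puts it at (0.481, -0.238) with a base z of about 0.004, which agrees with the scene view. Grasping it.

{"op": "servo_tool", "data": {
  "increments": [
    [2.1,-0.1,0,0,0,0,-1],
    [2.15,-0.05,1,0,0,0,-1],
    [0,0,3,0,0,0,-1],
    [0,0,3,0,0,0,-1],
    [0,0,2,0,0,0,-1]
  ],
  "squeeze": 40
}}

```text
clock: 5.45
position: [0.4798, -0.2357, 0.0479]
ee_rot: [-0.001, 0.707, 0.708, -0.0]
contact_force: [0.3, 0.2, 0.7]
width: 0.0857
gripper_force: 0.0
```

{"op": "servo_tool", "data": {
  "increments": [
    [0,0,1,0,0,0,-1],
    [0,0,0.9,0,0,0,-1],
    [0,0,0,0,0,0,0],
    [0,0,0,0,0,0,0.5],
    [0,0,0,0,0,0,1]
  ]
}}

```text
clock: 5.95
position: [0.4816, -0.2381, 0.0313]
ee_rot: [0.001, 0.707, 0.707, 0.0]
contact_force: [0.1, -0.4, -0.7]
width: 0.0441
gripper_force: 0.0
```

{"op": "servo_tool", "data": {
  "increments": [
    [0,0,0,0,0,0,1],
    [0,0,0,0,0,0,1],
    [0,0,0,0,0,0,1],
    [0,0,0,0,0,0,1],
    [0,0,0,0,0,0,1]
  ]
}}

```text
clock: 6.45
position: [0.481, -0.2378, 0.0307]
ee_rot: [0.0, 0.707, 0.707, -0.0]
contact_force: [-0.6, 1.1, 4.0]
width: 0.01
gripper_force: 39.2
```

{"op": "servo_tool", "data": {
  "increments": [
    [0,0,-1,0,0,0,1],
    [0,0,-4,0,0,0,1],
    [0,0,-4,0,0,0,1],
    [0,0,-4,0,0,0,1],
    [3,0,-4,0,0,0,1]
  ]
}}

```text
clock: 6.95
position: [0.4815, -0.2101, 0.2024]
ee_rot: [0.002, 0.708, 0.706, -0.0]
contact_force: [1.7, -0.4, -0.5]
width: 0.0102
gripper_force: 39.1
```

{"op": "servo_tool", "data": {
  "increments": [
    [4,0,-4,0,0,0,1],
    [4,-0.4,0,0,0,0,1],
    [4,-0.4,0,0,0,0,1],
    [4,-0.4,0,0,0,0,1],
    [4,-0.4,0,0,0,0,1]
  ]
}}

```text
clock: 7.45
position: [0.464, -0.0107, 0.2361]
ee_rot: [0.0, 0.707, 0.707, 0.0]
contact_force: [-0.1, 0.0, -0.8]
width: 0.0099
gripper_force: 39.1
```

{"op": "servo_tool", "data": {
  "increments": [
    [3,-0.4,0,0,0,0,1],
    [2,0,0,0,0,0,1],
    [0.8,0,0,0,0,0,1],
    [0,0,0,0,0,0,1],
    [0,0,0,0,0,0,1]
  ]
}}

```text
clock: 7.95
position: [0.4607, 0.045, 0.2357]
ee_rot: [0.0, 0.707, 0.707, -0.0]
contact_force: [0.5, -0.7, -0.9]
width: 0.0102
gripper_force: 39.1
```

Run:
```python
from h import *
np.set_printoptions(precision=4,suppress=True)
im=optics.get_image("wrist");c=optics.get_calibration("wrist");save("w3.png",im)
s=manip.get_state();print(s["position"],s["contact_force"],s["width"],ray(c,(256,192)))
for l,z in(("case",0),("pan",.025),("crucible",.025),("lid_hinge",.07),("lid_front",.22)):
  for x in finder.tip_of(l,"wrist")[:2]: print(l,x["at"],x["p"],onz(c,x["at"],z))
for x,y in((-75,-85),(-75,85),(75,-85),(75,85)): print(x,y,proj(c,(.4815+x/1e3,.0461+y/1e3,.07)))
cv2.imwrite("pics/w3c.png",cv2.resize(im[:,:,::-1],(800,600),interpolation=cv2.INTER_CUBIC))
```

```text
[0.4607 0.0448 0.2356] [ 0.2451  0.3746 -0.961 ] 0.010098077260460988 (array([0.4627, 0.12  , 0.3704]), array([-0.0183, -0.2883, -0.9574]))
case [278.7, 164.2] 0.58 [0.4866 0.0479 0.    ]
pan [278.2, 169.4] 0.74 [0.4844 0.0461 0.025 ]
crucible [298.1, 171.7] 0.85 [0.5099 0.0431 0.025 ]
lid_hinge [347.1, 177.6] 0.62 [0.5592 0.0466 0.07  ]
lid_front [486.0, 235.3] 0.67 [0.6023 0.0469 0.22  ]
-75 -85 [214.6549 246.0049]
-75 85 [206.9314  97.9668]
75 -85 [338.2218 246.0522]
75 85 [351.5611  98.4965]
```

View pics/w3c.png

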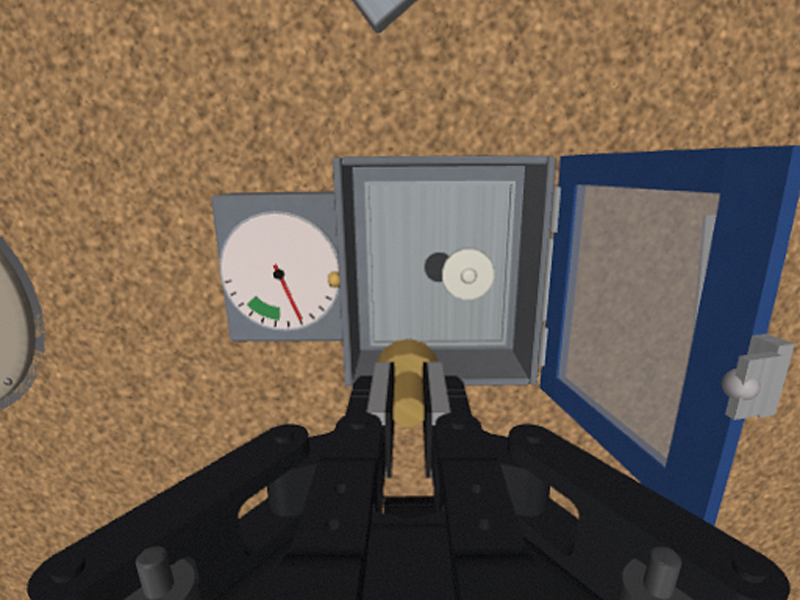

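The wrist view shows the slug upright in the fingers. Tub corners (512 scale) are near (214.4,101), (354.6,100.5), (222,245.8) and (345.6,245.8), the dial centre is at (178,175.4), and the needle reads about 1.15 rad. Fitting the case pose next.

Run:
```python
from h import *
from scipy.optimize import least_squares
np.set_printoptions(precision=4,suppress=True)
c=optics.get_calibration("wrist")
M=[(-75,85,70,214.4,101),(75,85,70,354.6,100.5),(-75,-85,70,222,245.8),(75,-85,70,345.6,245.8),(-125,0,40,178,175.4)]
def w(p,m):
    C,S=np.cos(p[2]),np.sin(p[2]);x,y=m[0]/1e3,m[1]/1e3
    return (p[0]+C*x-S*y,p[1]+S*x+C*y,m[2]/1e3+(p[3] if len(p)>3 else 0))
for p0 in((.485,.045,0),(.485,.045,0,0)):
    r=least_squares(lambda p:np.concatenate([proj(c,w(p,m))-m[3:] for m in M]),p0)
    print(r.x,r.fun)
p=r.x
for m in((22,0),(-22,30),(-22,-30)): print(m,w(p[:3],m+(0,)))
```

```text
[0.488  0.0448 0.014 ] [-2.1945 -0.2674  2.0005 -1.3312 -0.828   2.3109 -1.0322  0.7094  2.159
 -0.6899]
[ 0.488   0.0443  0.0141 -0.003 ] [-1.6544  0.2892  1.0625 -0.7787 -0.4321  1.4914 -1.7149 -0.1046  2.8999
 -0.8589]
(22, 0) (np.float64(0.5100454793619627), np.float64(0.044594677404000034), 0.0)
(-22, 30) (np.float64(0.465626436021174), np.float64(0.07397066400341729), 0.0)
(-22, -30) (np.float64(0.46647328841572905), np.float64(0.013976640625902113), 0.0)
```

{"op": "servo_tool", "data": {
  "increments": [
    [-1.5,0.2,0,0,0,0,1],
    [-1.5,0.2,2,0,0,0,1],
    [0,0,4,0,0,0,1],
    [0,0,4,0,0,0,1],
    [0,0,4,0,0,0,1]
  ]
}}

```text
clock: 8.75
position: [0.465, 0.0151, 0.0947]
ee_rot: [0.001, 0.707, 0.707, 0.0]
contact_force: [0.9, 0.1, -1.8]
width: 0.01
gripper_force: 39.1
```

{"op": "servo_tool", "data": {
  "increments": [
    [0,0,2.7,0,0,0,1],
    [0,0,1,0,0,0,1],
    [0,0,0.5,0,0,0,1],
    [0,0,0.3,0,0,0,1],
    [0,0,0.2,0,0,0,1]
  ]
}}

```text
clock: 9.25
position: [0.4658, 0.0155, 0.0497]
ee_rot: [0.001, 0.707, 0.707, 0.001]
contact_force: [-0.2, -0.2, -1.3]
width: 0.0102
gripper_force: 39.2
```

{"op": "servo_tool", "data": {
  "increments": [
    [0,0,0,0,0,0,1],
    [0,0,0,0,0,0,1],
    [0,0,0,0,0,0,1],
    [0,0,0,0,0,0,1],
    [0,0,0,0,0,0,1]
  ]
}}

```text
clock: 9.75
position: [0.4648, 0.0157, 0.0489]
ee_rot: [0.0, 0.707, 0.707, 0.0]
contact_force: [0.6, -0.4, 0.0]
width: 0.0098
gripper_force: 39.2
```

Run:
```python
from h import *
np.set_printoptions(precision=4,suppress=True)
im=optics.get_image("wrist");s=manip.get_state();print(s["position"],s["contact_force"],s["width"])
t=optics.get_image("top")
a=cv2.resize(im[:,:,::-1],(800,600));b=cv2.resize(t[140:290,170:280,::-1],(272,372),interpolation=cv2.INTER_CUBIC)
a[:186,528:]=b[186:,:]
cv2.imwrite("pics/w4.png",a)
```

```text
[0.4648 0.0157 0.0488] [0.5643 0.7876 0.0582] 0.009898426359101195
```

View pics/w4.png

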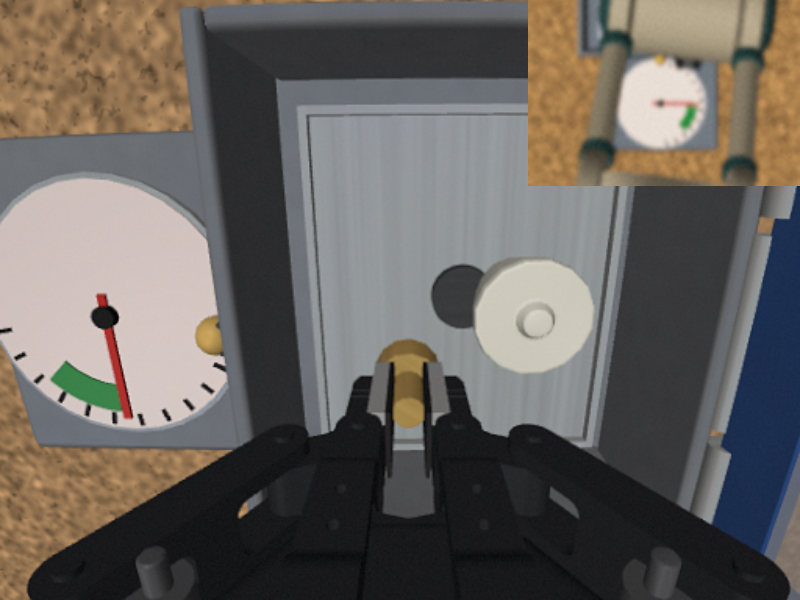

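The needle has moved to about 1.55 rad, so the slug is standing on the pan. Releasing gently.

{"op": "servo_tool", "data": {
  "increments": [
    [0,0,0,0,0,0,0.6],
    [0,0,0,0,0,0,0.3],
    [0,0,0,0,0,0,0.3],
    [0,0,0,0,0,0,0.3],
    [0,0,0,0,0,0,0.3]
  ]
}}

```text
clock: 10.35
position: [0.4646, 0.0157, 0.0486]
ee_rot: [0.0, 0.707, 0.707, -0.0]
contact_force: [-0.4, 0.9, 0.1]
width: 0.0299
gripper_force: 0.0
```

{"op": "servo_tool", "data": {
  "increments": [
    [0,0,-1,0,0,0,0.3],
    [0,0,-2,0,0,0,0.3],
    [0,0,-4,0,0,0,0.3],
    [0,0,-4,0,0,0,0.3],
    [0,0,-4,0,0,0,0.3]
  ]
}}

```text
clock: 10.85
position: [0.4643, 0.0157, 0.2009]
ee_rot: [0.0, 0.707, 0.707, 0.0]
contact_force: [2.1, 0.2, 0.1]
width: 0.0302
gripper_force: 0.0
```

{"op": "servo_tool", "data": {
  "increments": [
    [3,0,-3,0,0,0,1],
    [0,0,0,0,0,0,1],
    [0,0,0,0,0,0,1],
    [0,0,0,0,0,0,1],
    [0,0,0,0,0,0,1]
  ]
}}

```text
clock: 11.35
position: [0.4636, 0.0452, 0.2272]
ee_rot: [-0.001, 0.707, 0.707, -0.001]
contact_force: [-0.4, 0.3, -1.0]
width: 0.0001
gripper_force: 0.0
```

Run:
```python
from h import *
np.set_printoptions(precision=4,suppress=True)
im=optics.get_image("wrist");c=optics.get_calibration("wrist");save("w5.png",im)
s=manip.get_state();print(s["position"],s["contact_force"],s["width"])
# needle: rectify onto plane z=.04
h=im.astype(int);m=((h[:,:,0]>120)&(h[:,:,1]<70)&(h[:,:,2]<80))
v,u=np.nonzero(m);P=np.array([onz(c,(a,b),.042)[:2] for a,b in zip(u,v)])
k=np.linalg.norm(P-[.363,.043],axis=1)<.055;P=P[k]
d=cv2.fitLine(P.astype(np.float32),cv2.DIST_L2,0,0,0)[:,0] if 0 else cv2.fitLine((P*1e3).astype(np.float32),cv2.DIST_L2,0,.01,.01).ravel()
print(len(P),d,"cw angle",-np.arctan2(d[1],d[0]),P.mean(0))
g=(h[:,:,1]>h[:,:,0]+40)&(h[:,:,1]>h[:,:,2]+20);v,u=np.nonzero(g)
Q=np.array([onz(c,(a,b),.041)[:2] for a,b in zip(u,v)]);ctr=np.array([.488-.125,.0448-.0017])
a=-np.arctan2(*(Q-ctr).T[::-1]);print("green",len(Q),a.min(),a.max())
cv2.imwrite("pics/w5c.png",cv2.resize(im[:,:,::-1],(800,600)))
```

```text
[0.4638 0.0452 0.2273] [-0.14    0.5906 -0.5716] 5.046795745455095e-06
72 [  0.2937   0.9559 355.2601  23.6503] cw angle -1.2726966 [0.3553 0.0237]
green 135 1.7245146613647797 2.4324014108693723
```

View pics/w5c.png

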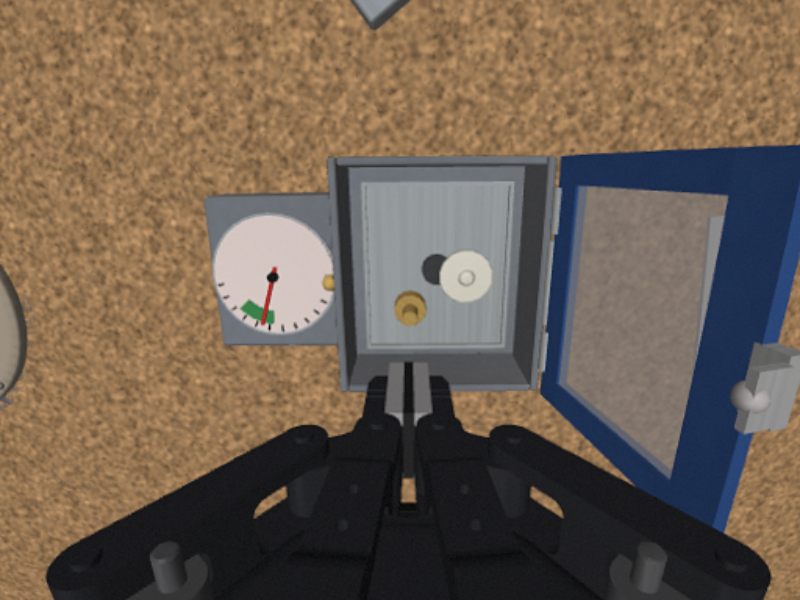

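The needle now reads about 1.86 rad, inside the band, and another slug would overshoot. The slug and crucible are both standing. Next I'll go behind the lid with the fingers shut.

{"op": "servo_tool", "data": {
  "increments": [
    [-1,0,-4,0,0,0,1],
    [-1.8,0,-4,0,0,0,1],
    [0,4,0,0,0,0,1],
    [0,4,0,0,0,0,1],
    [0,4,0,0,0,0,1]
  ]
}}

```text
clock: 11.9
position: [0.5857, 0.017, 0.3082]
ee_rot: [-0.0, 0.707, 0.707, -0.0]
contact_force: [0.1, -0.1, 0.0]
width: 0.0002
gripper_force: 0.0
```

{"op": "servo_tool", "data": {
  "increments": [
    [0,4,0,0,0,0,1],
    [0,3,0,0,0,0,1],
    [0,0,0,0,0,0,1],
    [0,0,3,0,0,0,1],
    [0,0,3,0,0,0,1]
  ]
}}

```text
clock: 12.4
position: [0.6544, 0.0174, 0.2477]
ee_rot: [0.0, 0.707, 0.707, -0.0]
contact_force: [0.1, -0.2, -0.0]
width: 0.0
gripper_force: 0.0
```

{"op": "servo_tool", "data": {
  "increments": [
    [0,0,2.5,0,0,0,1],
    [0,0,0.7,0,0,0,1],
    [0,0,0,0,0,0,1],
    [0,0,0,0,0,0,1],
    [0,0,0,0,0,0,1]
  ]
}}

```text
clock: 12.9
position: [0.6554, 0.0177, 0.2185]
ee_rot: [0.001, 0.707, 0.707, 0.001]
contact_force: [-0.0, -0.2, 0.6]
width: -0.0
gripper_force: 0.0
```

{"op": "servo_tool", "data": {
  "increments": [
    [0,-1,0.2,0,0,0,1],
    [0,-0.7,0,0,0,0,1],
    [0,-0.7,0,0,0,0,1],
    [0,-0.7,0,0,0,0,1],
    [0,-0.7,0,0,0,0,1]
  ]
}}

```text
clock: 13.4
position: [0.6158, 0.0179, 0.2149]
ee_rot: [0.0, 0.707, 0.707, 0.0]
contact_force: [1.2, -0.6, 1.4]
width: -0.0001
gripper_force: 0.0
```

{"op": "servo_tool", "data": {
  "increments": [
    [0,-0.7,0,0,0,0,1],
    [0,-0.7,0,0,0,0,1],
    [0,-0.7,0,0,0,0,1],
    [0,-0.7,0,0,0,0,1],
    [0,-0.7,0,0,0,0,1]
  ]
}}

```text
clock: 13.9
position: [0.5809, 0.0178, 0.2145]
ee_rot: [-0.0, 0.707, 0.707, -0.0]
contact_force: [2.5, 0.0, 1.0]
width: 0.0002
gripper_force: 1.0
```

{"op": "servo_tool", "data": {
  "increments": [
    [0,-0.78,0,0,0,0,1],
    [0,-0.78,0,0,0,0,1],
    [0,-0.78,0,0,0,0,1],
    [0,-0.78,0,0,0,0,1],
    [0,-0.78,0.1,0,0,0,1]
  ]
}}

```text
clock: 14.4
position: [0.5419, 0.0178, 0.2135]
ee_rot: [-0.0, 0.707, 0.707, -0.0]
contact_force: [2.1, -1.2, -1.8]
width: -0.0001
gripper_force: 0.8
```

{"op": "servo_tool", "data": {
  "increments": [
    [0,-0.7,0.17,0,0,0,1],
    [0,-0.7,0.2,0,0,0,1],
    [0,-0.7,0.24,0,0,0,1],
    [0,-0.66,0.28,0,0,0,1],
    [0,-0.64,0.31,0,0,0,1]
  ]
}}

```text
clock: 14.9
position: [0.5079, 0.0177, 0.2016]
ee_rot: [0.0, 0.707, 0.707, -0.0]
contact_force: [-0.5, -0.9, 1.3]
width: 0.0001
gripper_force: 0.7
```

{"op": "servo_tool", "data": {
  "increments": [
    [0,-0.64,0.35,0,0,0,1],
    [0,-0.62,0.38,0,0,0,1],
    [0,-0.6,0.41,0,0,0,1],
    [0,-0.58,0.44,0,0,0,1],
    [0,-0.55,0.47,0,0,0,1]
  ]
}}

```text
clock: 15.4
position: [0.4781, 0.0178, 0.1807]
ee_rot: [-0.0, 0.707, 0.707, -0.0]
contact_force: [-0.2, -1.0, 1.7]
width: 0.0001
gripper_force: 0.6
```

{"op": "servo_tool", "data": {
  "increments": [
    [0,-0.53,0.48,0,0,0,1],
    [0,-0.5,0.52,0,0,0,1],
    [0,-0.47,0.54,0,0,0,1],
    [0,-0.44,0.56,0,0,0,1],
    [0,-0.41,0.6,0,0,0,1]
  ]
}}

```text
clock: 15.9
position: [0.4547, 0.0177, 0.1536]
ee_rot: [-0.0, 0.707, 0.707, -0.0]
contact_force: [-0.1, 0.3, 1.9]
width: -0.0004
gripper_force: 0.5
```

{"op": "servo_tool", "data": {
  "increments": [
    [0,-0.25,0.4,0,0,0,1],
    [0,-0.25,0.43,0,0,0,1],
    [0,-0.23,0.43,0,0,0,1],
    [0,-0.22,0.43,0,0,0,1],
    [0,-0.2,0.44,0,0,0,1]
  ]
}}

```text
clock: 16.4
position: [0.4436, 0.0177, 0.1325]
ee_rot: [-0.0, 0.707, 0.707, -0.0]
contact_force: [0.2, -0.2, 1.2]
width: 0.0003
gripper_force: 0.5
```

{"op": "servo_tool", "data": {
  "increments": [
    [0,-0.18,0.44,0,0,0,1],
    [0,-0.16,0.45,0,0,0,1],
    [0,-0.15,0.45,0,0,0,1],
    [0,-0.14,0.45,0,0,0,1],
    [0,-0.12,0.46,0,0,0,1]
  ]
}}

```text
clock: 16.9
position: [0.4361, 0.0177, 0.11]
ee_rot: [0.0, 0.707, 0.707, -0.0]
contact_force: [-0.7, -1.0, 1.1]
width: 0.0001
gripper_force: 0.4
```

{"op": "servo_tool", "data": {
  "increments": [
    [0,-0.08,0.3,0,0,0,1],
    [0,-0.06,0.3,0,0,0,1],
    [0,-0.05,0.3,0,0,0,1],
    [0,-0.05,0.3,0,0,0,1],
    [0,0,0.2,0,0,0,1]
  ]
}}

```text
clock: 17.4
position: [0.4335, 0.0177, 0.0962]
ee_rot: [-0.0, 0.707, 0.708, -0.0]
contact_force: [-3.2, 0.4, 8.4]
width: 0.0
gripper_force: 4.7
```

{"op": "servo_tool", "data": {
  "increments": [
    [0,-0.03,0.15,0,0,0,1],
    [0,0,0.15,0,0,0,1],
    [0,0,0.15,0,0,0,1],
    [0,0,0.15,0,0,0,1],
    [0,0,0.1,0,0,0,1]
  ]
}}

```text
clock: 17.9
position: [0.4333, 0.0177, 0.0896]
ee_rot: [-0.0, 0.707, 0.708, -0.0]
contact_force: [-1.5, 0.5, 0.6]
width: 0.0002
gripper_force: 0.0
```

Past the catch. Following it down to the stop.

{"op": "servo_tool", "data": {
  "increments": [
    [0,0,0.1,0,0,0,1],
    [0,0,0.1,0,0,0,1],
    [0,0,0.1,0,0,0,1],
    [0,0,0.1,0,0,0,1],
    [0,0,0,0,0,0,1]
  ]
}}

```text
clock: 18.4
position: [0.4337, 0.0177, 0.0859]
ee_rot: [0.0, 0.707, 0.707, 0.0]
contact_force: [-2.9, 0.9, 5.9]
width: -0.0004
gripper_force: 3.3
```

{"op": "servo_tool", "data": {
  "increments": [
    [0,0,0.05,0,0,0,1],
    [0,0,0.05,0,0,0,1],
    [0,0,0.05,0,0,0,1],
    [0,0,0,0,0,0,1],
    [0,0,0,0,0,0,1]
  ]
}}

```text
clock: 18.9
position: [0.4338, 0.0176, 0.0856]
ee_rot: [0.0, 0.707, 0.708, 0.0]
contact_force: [-4.3, -0.0, 18.4]
width: 0.0
gripper_force: 9.0
```

Solid stop: 18 N with no further motion. Retreating to check.

{"op": "servo_tool", "data": {
  "increments": [
    [0,0,-0.5,0,0,0,1],
    [0,0,-2,0,0,0,1],
    [0,0,-4,0,0,0,1],
    [0,0,-4,0,0,0,1],
    [0,0,-4,0,0,0,1]
  ]
}}

```text
clock: 19.4
position: [0.4332, 0.0177, 0.2301]
ee_rot: [-0.0, 0.707, 0.707, -0.0]
contact_force: [0.3, -0.3, -0.4]
width: 0.0003
gripper_force: 0.0
```

{"op": "servo_tool", "data": {
  "increments": [
    [3,0,-2,0,0,0,1],
    [0,0,0,0,0,0,1],
    [0,0,0,0,0,0,1],
    [0,0,0,0,0,0,1],
    [0,0,0,0,0,0,1]
  ]
}}

```text
clock: 19.9
position: [0.4327, 0.0472, 0.2475]
ee_rot: [-0.001, 0.707, 0.707, -0.001]
contact_force: [-1.0, -0.1, -0.2]
width: -0.0001
gripper_force: 0.0
```

Run:
```python
from h import *
im=optics.get_image("wrist");s=manip.get_state();print(s["position"],s["contact_force"])
sc=optics.get_image("scene")
a=cv2.resize(im[:,:,::-1],(800,600));b=cv2.resize(sc[140:240,190:320,::-1],(364,280),interpolation=cv2.INTER_CUBIC)
a[320:,436:]=b
cv2.imwrite("pics/w6.png",a)
```

```text
[0.43288431 0.04719489 0.2476344 ] [ 0.34798264  0.65017427 -0.02371251]
```

View pics/w6.png

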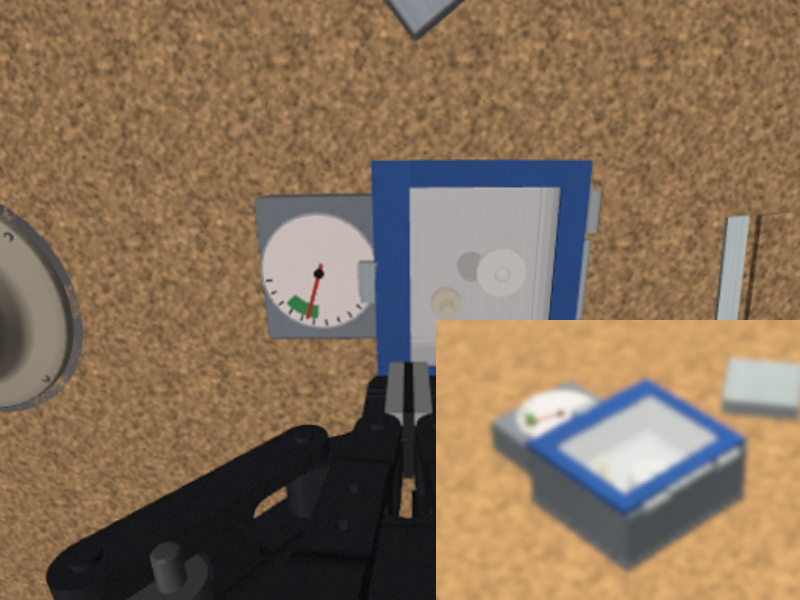

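The lid lies flat and shut. Through the window the slug (445,303) and crucible (500,272) are standing, and the needle is in the green band.

```bash
python3 -c "
from rig import manip; print(manip.sign_off())"
```

```text
the job is handed in; nothing more can be done
None
```

The job is handed in: one slug stands on the pan beside the crucible, the needle rests in the green band at about 1.86 rad, the lid is pressed past the catch to its stop, and the other two slugs were left untouched in the tray.

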